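Unload, reload and work a spring bench press

TASK

Work the small bench press: take the finished housing out of it and lay it flat in the free part of the grey tray, then lay the blank housing from the bench flat and squarely in the middle of the anvil, slid back gently until it meets the back stop, and let go of it. Then push the press's black plunger head fully down to its stop with the fingers, keep it down for a full second, and let it come all the way up again. Leave the blank in the press, and leave the housing already in the tray, the bottle, the spool and the tape measure where they are.

Things in the scene. Friction and masses are not known exactly. Their poses are not given: they have to be found in the camera images.
- press: dark steel bench press, fixed. Origin on the bench under the middle of the anvil; open front -x (roughly to the robot). In mm: base plate x -65..85, y -60..110, z 0..12; back stop x 35..47, y -23..23, top z 48; column x 5..39, y 67..97, top z 258; beam over the anvil x 2..32, y -22..70, z 83..107. Beam and lamp leave room only for a tool leaning 30 to 45 degrees, wrist toward the front
- nest (a point): on the anvil's top, 30 mm above the bench (steel pad, press x -39..35, y -18..18 mm): where the underside centre of a housing lies when it is centred and against the back stop; axes as the press
- head_top (a point): centre of the top of the black mushroom head (36 mm diameter, 12 mm thick, 137 mm above the bench when up), at press x 15, y 0 mm, above the beam; moves with the plunger. The plunger's 16 mm steel foot hangs under the beam, 13.5 mm above a housing's top when up
- plunger (a joint): stroke of the spring plunger in m: 0 up, grows as it is pressed straight down; the foot meets the housing at 0.0135 and the stop is at 0.0145. About 3 N to start, 10 N at the end
- lamp_front (a point): middle of the front lower edge of the white lamp fixed above the head; the lamp takes up press x 10..60, y -31..31, z 222..246 mm
- pressed_part: aluminium sensor housing: a solid block 70 (its x) x 28 (its y) x 30 mm high (its z), about 0.16 kg, the same either way round; origin at the centre of its underside. The finished one: starts in the press, lying on the anvil along the press's x. A dark round mark 12 mm wide on its top
- blank: aluminium sensor housing: a solid block 70 (its x) x 28 (its y) x 30 mm high (its z), about 0.16 kg, the same either way round; origin at the centre of its underside. The blank: starts alone on the bench to one side of the press, its x pointing roughly away from the robot, no mark on top
- tray: low grey plastic tray, fixed, 130 (x) x 200 (y) mm outside, walls 4 mm thick and 12 mm high, floor 4 mm thick; origin at the centre of its underside
- stored_part: aluminium sensor housing: a solid block 70 (its x) x 28 (its y) x 30 mm high (its z), about 0.16 kg, the same either way round; origin at the centre of its underside. Already lies in the tray, along the tray's x, somewhere about its middle; stays there. Marked on top
- glue_bottle: bystander: white bottle, 38 mm diameter, 95 mm high, origin under its centre
- spool: bystander: green spool, 44 mm diameter, 60 mm high, origin under its centre
- tape_measure: bystander: yellow tape measure, 58 (x) x 34 (y) x 56 mm high, origin under its centre
Things that resemble listed ones, but are neither listed nor needed, are in the scene too. Leave any red or yellow look-alike of the pressed_part alone.

How it is judged:
By the outcome, as a careful person would: the job done as asked, in the order asked, and still so for the second after the job is handed in, with the robot touching nothing.
It also fails if it takes over 64 s, if anything falls off the work surface, if the arm or the gripper's body presses on something with over 40 N, if the wrist force passes 120 N, or if a joint passes its speed limit or range.

ROBOT

A 7-joint arm with a two-finger parallel gripper is mounted at the origin on the work surface. World frame = base frame: x ahead of the robot, y to its left, z up, the work surface at z = 0. Lengths are in m, angles in rad, forces in N, time in s.
With the tool pointing down it reaches from about 0.4 to 0.85 m from the base axis. Payload 4.5 kg.
Tool frame: the origin (TCP) lies between the finger pads; the fingertips stand r.tips_ahead ahead of it and the grasp point (between the pads) lies 3 mm ahead of it (r.tips_ahead is the distance from the TCP to the fingertips, in m); z points along the fingers, y is the line along which they close (so a half turn about z gives the same grasp; the last joint's range is limited). The gripper opens to 88 mm and grips with 3 to 60 N. Pads are 18 mm wide; open, the fingers measure 123 mm over their backs; the gripper's body (75 mm by 187 mm) begins 45 mm behind the grasp point.
Start: joints at [1.348, 0.689, -0.195, 1.565, 0.157, 0.902, -0.215], TCP at [0.159, -0.605, 0.261] pointing down, gripper open.
Joint ranges: [-3.01, 3.01], [-0.46, 2.08], [-1.47, 1.51], [0.13, 2.56], [-1, 4.14], [0.04, 2.09], [-2.66, 2.66]. Speed limits (rad/s): [2.57, 2.57, 3.14, 3.14, 3.14, 3.14, 3.14].

INTERFACE

Orientations are given as a unit quaternion [x, y, z, w].
In Python, from plant import r, eyes gives the robot as it stands. The module is installed in compiled form; this text tells all that it offers. Calls block until the motion is done:
- r.goto(position, orientation): joint-space move of the TCP to a pose.
- r.line_to(position, frame=None, vel=0.15, until_force=None): straight line of the TCP; frame=None keeps the orientation; vel is the mean speed in m/s. With until_force (N) it stops when the force on the tool has changed by that much, and returns True; else False.
- r.goto_joints(angles): joint-space move.
- r.grip(opening, f_grip=None): finger opening in m; f_grip is the grip in N (None keeps the last); returns when the fingers have stopped.
- r.hold(seconds).
- r.ik(position, orientation): joint angles nearest the present ones, or None.
- r.observe(): the state.
- eyes.get_image(name): name is "scene" or "top" or "wrist"; returns the picture (384x512x3 uint8, blue, green, red); there is no depth.
- eyes.camera_model(name): a dict with "K" (3x3 intrinsics, pixels), "origin" and "attitude" of the camera in the world. Camera axes: x right, y down, z forward; pixel columns grow to the right and rows downward; lengths in m; the calibration is good to about 2 mm. A picture is of the moment at which its call begins: read the wrist's pose just before it. camera_model takes no time and is no camera call; for the wrist camera it gives the pose at the moment of the call.
A pose or a line that the arm cannot do raises r.PlanningError and nothing moves.
- r.close_job(): hands the job in; it is judged then, once.
Trained networks look in the newest picture that a camera, given by its name, has taken for a name from the list of things; names that differ only in an ending like _2 or _b are one class to them, and where a whole thing is asked for, a point or a joint stands for the part that bears it (a point fixed in the world has none). Each returns a list of dicts, best first, with "conf" (0 to 1); they miss things now and then, are a little off and sometimes report something else, mostly with a low value. They report only what shows in the picture. A call takes as long as a camera call. They do not tell look-alikes from the thing itself.
- eyes.find_in(query, camera): "bbox" ([left, top, right, bottom] in pixels, round what is visible of it).
- eyes.silhouettes(query, camera): "pixels" (384x512 bool, what is visible of it) and "bbox" ([left, top, right, bottom] in pixels, round what is visible of it).
The state is a dict: "time": time; "joint_pos": joint angles; "qvel": joint speeds; "joint_efforts": joint torques, N m; "eef_pos": TCP position; "tcp_rot": TCP orientation; "ft_force": force on the tool from outside, world axes, zero at the start; "ft_torque": the same for the moment, N m; "grip_width": finger opening in m; "finger_force": force on a finger pad.
Only numpy, scipy, OpenCV 4.12 (cv2) and the standard library are available. Lean on these libraries where they do the work, as an engineer would, in place of code of your own. Each camera call takes 0.05 s, during which the arm holds its last target. There are 200 camera calls.

## Working session

There is one attempt and no reset: what is moved stays moved. The work goes in short steps, each a Python script; the robot and the scene stay as the last script left them, time stands still between calls to the robot, and variables do not carry over. Pictures are saved under pics/ and viewed, at most 10 in all, crops included, and the job is handed in when it is done.

```bash
mkdir -p pics; python3 - <<'E'
from plant import r, eyes
import cv2, numpy as np
for n in ["scene","top"]:
    cv2.imwrite(f"pics/{n}0.png", eyes.get_image(n))
    m=eyes.camera_model(n); print(n, np.round(m["K"],1).tolist(), np.round(m["origin"],3), np.round(m["attitude"],4).tolist())
    for q in ["press","pressed_part","blank","tray","stored_part","head_top","lamp_front"]:
        try: print(q,[(np.round(d["bbox"]).astype(int).tolist(),round(d["conf"],2)) for d in eyes.find_in(q,n)][:6])
        except Exception as e: print(q,e)
print(r.tips_ahead, r.observe())
E
```

```text
scene [[403.8, 0.0, 251.9], [0.0, 403.8, 183.8], [0.0, 0.0, 1.0]] [ 0.997 -0.49   0.739] [0.8718, 0.3012, -0.1342, -0.3624]
press [([205, 123, 303, 264], 0.68)]
pressed_part [([283, 259, 317, 283], 0.94), ([221, 201, 253, 229], 0.78), ([199, 172, 228, 193], 0.6)]
blank []
tray [([51, 230, 164, 326], 0.83)]
stored_part [([86, 257, 119, 291], 0.62)]
head_top [([233, 186, 251, 199], 0.48), ([86, 259, 119, 289], 0.28)]
lamp_front []
top [[488.9, 0.0, 258.0], [0.0, 488.9, 186.2], [0.0, 0.0, 1.0]] [0.363 0.015 1.286] [0.7068, -0.701, 0.0764, -0.0568]
press [([219, 146, 295, 220], 0.92)]
pressed_part [([178, 210, 200, 233], 0.81), ([263, 114, 290, 138], 0.72), ([228, 235, 252, 257], 0.54)]
blank [([263, 184, 275, 206], 0.64), ([128, 226, 144, 258], 0.63)]
tray [([333, 222, 408, 276], 0.89)]
stored_part [([368, 233, 384, 260], 0.82), ([282, 253, 298, 267], 0.44)]
head_top [([265, 170, 280, 183], 0.48)]
lamp_front [([222, 144, 294, 220], 0.97)]
0.022 {'time': 0.8, 'joint_pos': array([ 1.34776995,  0.68902681, -0.19459628,  1.56530787,  0.15731217,
        0.90253267, -0.2151062 ]), 'qvel': array([-0.00094426, -0.00081224, -0.00159873, -0.0012763 ,  0.00176394,
        0.00036429,  0.00180452]), 'joint_efforts': array([-4.93147090e-04, -5.27438128e+01, -1.26689829e+00, -1.53739822e+01,
       -5.19353303e-02, -7.32227891e-04,  5.58413126e-05]), 'eef_pos': array([ 0.15877864, -0.60450992,  0.26078624]), 'tcp_rot': array([9.91764952e-01, 1.28071370e-01, 1.92385963e-06, 5.57527354e-05]), 'ft_force': array([-0.2187676 , -0.45533054, -0.6370102 ]), 'ft_torque': array([-0.05261756, -0.03224182,  0.00600818]), 'finger_force': 0.0, 'grip_width': 0.08814187107806709}
```

View pictures.

```bash
python3 - <<'E'
import cv2
for n in ["scene","top"]:
    cv2.imwrite(f"pics/{n}0b.png", cv2.resize(cv2.imread(f"pics/{n}0.png"),(800,600),interpolation=cv2.INTER_CUBIC))
E
```

```text
(no output)
```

View pics/scene0b.png

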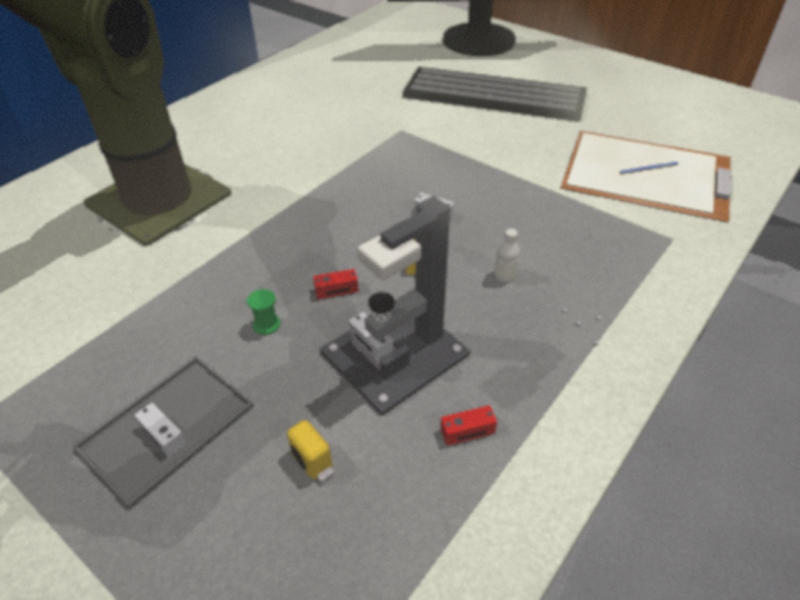

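View pics/top0b.png

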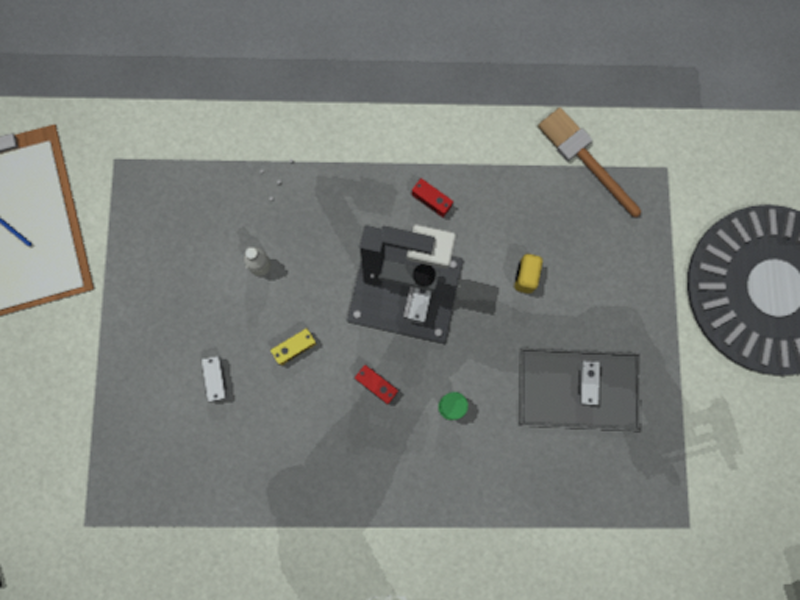

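```bash
cat > h.py <<'E'
from plant import r, eyes
import cv2, numpy as np
from scipy.optimize import minimize
from scipy.spatial.transform import Rotation as R
mm=1e-3
BLOCK=[(-35,35,-14,14,0,30)]
TRAY=[(-65,65,-100,100,0,12)]
PRESS=[(-65,85,-60,110,0,12),(35,47,-23,23,12,48),(-39,35,-18,18,12,30),(5,39,67,97,12,258),(2,32,-22,70,83,107),
       (-2,32,-15,15,125,137),(10,60,-31,31,222,246),(-35,35,-14,14,30,60),(12,32,0,97,246,258)]
def cam(n):
    m=eyes.camera_model(n); return dict(K=np.array(m["K"]),o=np.array(m["origin"]),A=R.from_quat(m["attitude"]) if np.size(m["attitude"])==4 else R.from_matrix(m["attitude"]))
def proj(c,P):
    q=c["A"].inv().apply(np.atleast_2d(P)-c["o"])@c["K"].T; return q[:,:2]/q[:,2:]
def onplane(c,uv,z):
    d=c["A"].apply(np.linalg.inv(c["K"])@[uv[0],uv[1],1]); return c["o"]+d*(z-c["o"][2])/d[2]
def corners(b): return np.array([[x,y,z] for x in b[:2] for y in b[2:4] for z in b[4:]])*mm
def T(p,P,z0=0): return R.from_euler("z",p[2]).apply(P)+[p[0],p[1],z0]
def render(c,boxes,p,z0=0,s=4):
    m=np.zeros((384*s,512*s),np.uint8)
    for b in boxes:
        cv2.fillConvexPoly(m,cv2.convexHull((((proj(c,T(p,corners(b),z0))+.5)*s-.5)*16).round().astype(np.int32)),255,shift=4)
    return cv2.resize(m,(512,384),interpolation=cv2.INTER_AREA)/255.
def fit(views,boxes,p0,z0=0):
    "views: list of (cam,mask); maximise mean IoU"
    f=lambda p:-np.mean([np.minimum(a:=render(c,boxes,p,z0),m).sum()/np.maximum(a,m).sum() for c,m in views])
    best=None
    for st in (1,.4):
        s=minimize(f,p0 if best is None else best.x,method="Nelder-Mead",options=dict(initial_simplex=np.array(p0 if best is None else best.x)+st*np.array([[0,0,0],[.012,0,0],[0,.012,0],[0,0,.12]]),xatol=1e-4,fatol=1e-4,maxiter=150))
        best=s
    return best.x,-best.fun
def sil(q,n,near=None):
    L=eyes.silhouettes(q,n)
    if near is not None: L=[d for d in L if np.hypot(*(np.array(d["bbox"]).reshape(2,2).mean(0)-near))<25]
    return L[0]["pixels"].astype(float) if L else None
def tool(yaw,a):
    "tool z leans: horizontal along yaw heading by angle a from down; y horizontal"
    h=np.array([np.cos(yaw),np.sin(yaw),0]); z=np.sin(a)*h-np.cos(a)*np.array([0,0,1])
    y=np.array([-np.sin(yaw),np.cos(yaw),0]); return R.from_matrix(np.c_[np.cross(y,z),y,z])
E
cat > a.py <<'E'
from h import *
ct,cs=cam("top"),cam("scene"); cw=cam("wrist")
o=r.observe(); Rt=R.from_quat(o["tcp_rot"])
print("wristcam in tcp",Rt.inv().apply(cw["o"]-o["eef_pos"]).round(4),(Rt.inv()*cw["A"]).as_matrix().round(3).tolist(),cw["K"].round(0).tolist())
eyes.get_image("top"); eyes.get_image("scene")
g=lambda uv,z: onplane(ct,uv,z)[:2]
for n,uv in dict(blank=(137,242),stored=(377,246),tray=(370,249),press=(262,200),red=(241,246),red2=(277,126),yel=(187,222),spool=(290,260),bottle=(163,167),tape=(339,175)).items(): print(n,g(uv,.02).round(3))
for name,q,uv,box,z0,yw in [("press","press",(258,185),PRESS,0,-.2),("blank","blank",(137,242),BLOCK,0,0.08),("tray","tray",(370,249),TRAY,0,0),("stored","stored_part",(377,246),BLOCK,.004,0)]:
    V=[(ct,sil(q,"top",uv))]
    if name!="blank":
        L=eyes.silhouettes(q,"scene"); V+=[(cs,L[0]["pixels"].astype(float))] if L else []
    V=[v for v in V if v[1] is not None]
    p,i=fit(V,box,[*g((262,200) if name=="press" else uv,.02),yw],z0); print(name,len(V),p.round(4),round(i,3),[round(fit([v],box,p,z0)[1],2) for v in V],[fit([v],box,p,z0)[0].round(4).tolist() for v in V])
E
time python3 a.py
```

```text
wristcam in tcp [ 0.0656 -0.001  -0.1232] [[-0.0, -0.967, -0.255], [1.0, -0.0, -0.001], [0.001, -0.255, 0.967]] [[326.0, 0.0, 257.0], [0.0, 326.0, 189.0], [0.0, 0.0, 1.0]]
blank [0.456 0.29 ]
stored [ 0.45  -0.329]
tray [ 0.442 -0.311]
press [ 0.568 -0.03 ]
red [0.448 0.023]
red2 [ 0.771 -0.07 ]
yel [0.508 0.164]
spool [ 0.413 -0.103]
bottle [0.654 0.232]
tape [ 0.638 -0.235]
press 2 [ 0.5946 -0.0435 -0.2045] 0.893 [np.float64(0.9), np.float64(0.89)] [[0.5946, -0.0436, -0.2146], [0.5953, -0.0432, -0.1816]]
blank 1 [0.4559 0.2921 0.1975] 0.921 [np.float64(0.92)] [[0.4559, 0.2921, 0.1961]]
tray 2 [ 0.4438 -0.314  -0.0395] 0.866 [np.float64(0.89), np.float64(0.84)] [[0.4435, -0.3139, -0.0415], [0.4438, -0.314, -0.0395]]
stored 2 [ 0.452  -0.3257 -0.0646] 0.922 [np.float64(0.94), np.float64(0.91)] [[0.4518, -0.3255, -0.0478], [0.4525, -0.3257, -0.0891]]
real	0m21.483s
user	0m19.822s
sys	0m6.061s
```

```bash
cat >> h.py <<'E'
def tq(yaw,a,flip): return (tool(yaw,a)*R.from_euler("z",np.pi if flip else 0)).as_quat()
def tcp(G,q,ahead=.003): return np.array(G)-ahead*R.from_quat(q).as_matrix()[:,2]
def pp(p,x,y,z): return T(p,np.array([x,y,z])*mm)
E
python3 - <<'E'
from h import *
P=[.5946,-.0435,-.2045]; B=[.456,.292,.197]; Y=[.4438,-.314,-.04]
for flip in (0,1):
  for a in (35,40,45):
    for n,p,pt in [("ext",P,(-20,0,54)),("out",P,(-70,0,60)),("outup",P,(-70,0,150)),("press",P,(2,0,155)),("pressdn",P,(2,0,140)),("blank",B,(-20,0,24)),("blankup",B,(-20,0,90)),("tray",Y,(-20,50,28)),("trayup",Y,(-20,50,100)),("look",P,(-60,0,200)),("lookB",B,(-20,0,150))]:
        q=tq(p[2],np.radians(a),flip); j=r.ik(tcp(pp(p,*pt),q),q)
        print(flip,a,n,None if j is None else np.round(j,2).tolist())
E
```

```text
0 35 ext [0.57, 1.39, -1.26, 2.32, 2.21, 1.48, -0.5]
0 35 out [0.51, 1.38, -1.26, 2.47, 2.2, 1.6, -0.67]
0 35 outup [0.51, 1.09, -1.26, 2.46, 2.03, 1.36, -0.69]
0 35 press [0.59, 1.1, -1.26, 2.25, 2.01, 1.24, -0.44]
0 35 pressdn [0.58, 1.14, -1.26, 2.26, 2.04, 1.27, -0.45]
0 35 blank [-0.22, 1.49, -1.26, 2.42, 2.14, 1.78, -0.89]
0 35 blankup [-0.23, 1.28, -1.26, 2.44, 2.0, 1.64, -0.94]
0 35 tray [1.34, 1.48, -1.26, 2.44, 2.38, 1.11, 0.19]
0 35 trayup [1.32, 1.25, -1.25, 2.46, 2.29, 0.96, 0.08]
0 35 look [0.55, 0.94, -1.25, 2.4, 1.93, 1.19, -0.61]
0 35 lookB [-0.22, 1.09, -1.26, 2.43, 1.88, 1.48, -0.91]
0 40 ext [0.55, 1.44, -1.26, 2.38, 2.32, 1.61, -0.55]
0 40 out [0.48, 1.45, -1.26, 2.53, 2.29, 1.75, -0.72]
0 40 outup [0.47, 1.14, -1.26, 2.53, 2.11, 1.51, -0.79]
0 40 press [0.57, 1.14, -1.26, 2.32, 2.12, 1.35, -0.54]
0 40 pressdn [0.56, 1.18, -1.26, 2.32, 2.15, 1.38, -0.54]
0 40 blank [-0.25, 1.56, -1.26, 2.46, 2.21, 1.94, -0.93]
0 40 blankup [-0.28, 1.34, -1.26, 2.49, 2.05, 1.79, -1.01]
0 40 tray [1.38, 1.55, -1.26, 2.48, 2.51, 1.15, 0.18]
0 40 trayup [1.35, 1.31, -1.25, 2.51, 2.44
[... 1446 characters left out ...]
47, 2.27, 1.59, 1.87]
1 40 blankup [-0.46, 1.13, -0.83, 2.5, 2.17, 1.45, 1.86]
1 40 tray [1.08, 1.25, -0.62, 2.49, 3.1, 0.99, 2.55]
1 40 trayup [1.06, 1.04, -0.62, 2.52, 3.09, 0.85, 2.43]
1 40 look [0.21, 0.74, -0.62, 2.49, 2.35, 0.93, 2.03]
1 40 lookB [-0.57, 0.89, -0.62, 2.5, 2.17, 1.15, 1.8]
1 45 ext [0.35, 1.28, -0.83, 2.43, 2.52, 1.49, 2.17]
1 45 out None
1 45 outup None
1 45 press [0.25, 0.92, -0.62, 2.4, 2.47, 1.09, 2.05]
1 45 pressdn [0.25, 0.96, -0.62, 2.4, 2.49, 1.13, 2.04]
1 45 blank [-0.47, 1.39, -0.83, 2.5, 2.3, 1.77, 1.81]
1 45 blankup [-0.5, 1.2, -0.83, 2.54, 2.19, 1.63, 1.78]
1 45 tray [1.12, 1.31, -0.62, 2.52, 3.21, 1.09, 2.57]
1 45 trayup None
1 45 look None
1 45 lookB None
```

```bash
python3 - <<'E'
from h import *
P=[.5946,-.0435,-.2045]
q=tq(P[2],np.radians(35),1); p=tcp(pp(P,-70,0,260),q); j=r.ik(p,q); print(j)
t0=r.observe()["time"]; r.goto(p,q); o=r.observe(); print(o["time"]-t0,o["eef_pos"],p,o["joint_pos"].round(2))
c=cam("wrist"); im=eyes.get_image("wrist"); cv2.imwrite("pics/w1.png",im); np.savez("w1.npz",K=c["K"],o=c["o"],A=c["A"].as_quat())
v=im.copy()
for b,col in zip(PRESS[:5]+PRESS[7:8],[(0,255,0),(255,0,0),(0,255,255),(255,0,255),(0,0,255),(255,255,0)]):
    cv2.polylines(v,[cv2.convexHull(proj(c,T(P,corners(b))).round().astype(np.int32))],True,col,1)
cv2.imwrite("pics/w1b.png",np.hstack([cv2.resize(x[60:384,100:420],(400,405)) for x in (im,v)]))
E
```

```text
[-0.01573111  0.48686305 -0.19651483  2.39297128  2.36305528  0.43245206
  2.0244931 ]
2.425 [ 0.52469639 -0.02972519  0.26259116] [ 0.52437374 -0.02893513  0.26245746] [-0.01  0.49 -0.2   2.39  2.36  0.43  2.02]
```

View pics/w1b.png

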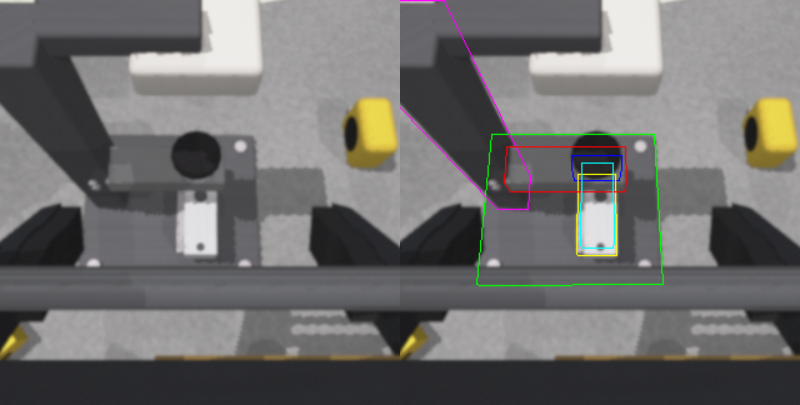

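```bash
cat >> h.py <<'E'
def seg(a,b,n=60): return np.linspace(a,b,n)*mm
def edgefit(views,p0,z0=0,rng=.010,yr=.06):
    "views: (cam,img,[segments]); maximise mean |gradient across the projected edges|"
    G=[]
    for c,im,S in views:
        g=cv2.cvtColor(im,cv2.COLOR_BGR2GRAY).astype(np.float32)
        G.append({s:(cv2.Sobel(cv2.GaussianBlur(g,(0,0),s),cv2.CV_32F,1,0),cv2.Sobel(cv2.GaussianBlur(g,(0,0),s),cv2.CV_32F,0,1)) for s in (2.5,1.)})
    def f(p,s):
        tot=0
        for (c,im,S),g in zip(views,G):
            for a in S:
                u=proj(c,T(p,a,z0)).astype(np.float32); t=u[-1]-u[0]; n=np.array([-t[1],t[0]])/np.hypot(*t)
                gx,gy=[cv2.remap(k,u[:,:1],u[:,1:],cv2.INTER_LINEAR)[:,0] for k in g[s]]
                tot-=np.minimum(abs(gx*n[0]+gy*n[1]),120).mean()
        return tot
    from itertools import product
    gr=[np.add(p0,d) for d in product(np.linspace(-rng,rng,9),np.linspace(-rng,rng,9),np.linspace(-yr,yr,7))]
    x=min(gr,key=lambda p:f(p,2.5))
    for s in (2.5,1.): x=minimize(f,x,(s,),method="Nelder-Mead",options=dict(initial_simplex=x+np.array([[0,0,0],[.002,0,0],[0,.002,0],[0,0,.02]]),xatol=1e-5,fatol=1e-3)).x
    return x,f(x,1.)
BT=lambda z:[seg((-35,-14,z),(35,-14,z)),seg((-35,14,z),(35,14,z)),seg((-35,-14,z),(-35,14,z)),seg((35,-14,z),(35,14,z))]
E
python3 - <<'E'
from h import *
P=[.5946,-.0435,-.2045]
w=np.load("w1.npz"); cw=dict(K=w["K"],o=w["o"],A=R.from_quat(w["A"])); iw=cv2.imread("pics/w1.png")
base=[seg((-65,-60,12),(85,-60,12)),seg((-65,-60,12),(-65,110,12))]
W=(cw,iw,[seg((-35,-60,12),(85,-60,12)),seg((85,-58,12),(85,55,12)),seg((2,-10,107),(2,62,107)),seg((2,0,83),(2,62,83))])
Tp=(cam("top"),cv2.imread("pics/top0.png"),base); S=(cam("scene"),cv2.imread("pics/scene0.png"),base+[seg((39,97,60),(39,97,240)),seg((5,67,120),(5,67,230))])
for n,v in dict(w=[W],t=[Tp],s=[S],wt=[W,Tp],all=[W,Tp,S]).items(): print(n,*edgefit(v,P))
PB,_=edgefit([(cw,iw,[seg((-35,-14,60),(0,-14,60)),seg((-35,14,60),(0,14,60)),seg((-35,-14,60),(-35,14,60))])],P,0); print("block in press",PB)
x,_=edgefit([W],P); print("block in press frame",R.from_euler("z",-x[2]).apply([*(PB-x)[:2],0]),PB[2]-x[2])
B=[.456,.292,.197]
print("blank",edgefit([(cam("top"),cv2.imread("pics/top0.png"),BT(30))],B),edgefit([(cam("scene"),cv2.imread("pics/scene0.png"),BT(30))],B))
v=cv2.resize(iw,None,fx=3,fy=3,interpolation=cv2.INTER_CUBIC)
for s in W[2]+[seg((-35,-14,60),(0,-14,60)),seg((-35,14,60),(0,14,60)),seg((-35,-14,60),(-35,14,60)),seg((-39,-18,30),(-39,18,30)),seg((-39,-18,30),(35,-18,30))]: cv2.polylines(v,[(proj(cw,T(x,s))*3+1).round().astype(np.int32)],False,(0,255,0),1)
cv2.imwrite("pics/w1c.png",v[420:900,450:1050])
E
```

```text
w [ 0.59478119 -0.04350014 -0.20981432] -284.29053
t [ 0.59224785 -0.04652459 -0.2110443 ] -194.55957
s [ 0.60120707 -0.05044481 -0.20803767] -340.25784
wt [ 0.59450853 -0.04457898 -0.20948909] -437.37674
all [ 0.59435395 -0.04545537 -0.21052729] -693.0726
block in press [ 0.58384983 -0.04439274 -0.19602393]
block in press frame [-0.01050572 -0.00314979  0.        ] 0.013790391569886873
blank (array([0.45618931, 0.29056895, 0.23141437]), np.float32(-463.4643)) (array([ 0.47378419,  0.28103748, -0.10219327]), np.float32(-253.39484))
```

View pics/w1c.png

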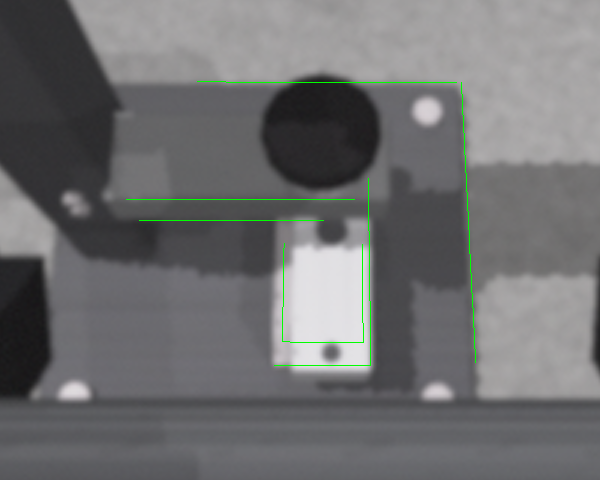

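```bash
cat >> h.py <<'E'
PR=[.5945,-.0444,-.2098]; A35=np.radians(35)
def L(p,pt,a=35,yaw=0,vel=.15,uf=None):
    "line of the grasp point to pt (mm) in frame p; returns until_force flag"
    q=tq(p[2]+yaw,np.radians(a),1); return r.line_to(tcp(pp(p,*pt),q),q,vel=vel,until_force=uf)
def GO(p,pt,a=35,yaw=0): q=tq(p[2]+yaw,np.radians(a),1); r.goto(tcp(pp(p,*pt),q),q)
def st(m=""): o=r.observe(); print(m,"t",round(o["time"],2),"tcp",o["eef_pos"].round(4),"F",o["ft_force"].round(1),"w",round(o["grip_width"],4),"ff",round(float(np.max(o["finger_force"])),1))
E
python3 - <<'E'
from h import *
st()
r.grip(.07)
L(PR,(-75,-3,118),vel=.25); L(PR,(-30,-3,54),vel=.12); st("at")
r.grip(.02,30); st("gripped")
L(PR,(-30,-3,59),vel=.05); st("lift")
L(PR,(-76,-3,61),vel=.12); st("out"); L(PR,(-76,-3,170),vel=.25); st("up")
c=cam("wrist"); im=eyes.get_image("wrist"); cv2.imwrite("pics/w2.png",im); np.savez("w2.npz",K=c["K"],o=c["o"],A=c["A"].as_quat())
E
```

```text
t 3.73 tcp [ 0.5246 -0.0297  0.2625] F [-0.3 -0.4 -0. ] w 0.0879 ff 0.0
at t 5.7 tcp [ 0.5626 -0.0406  0.057 ] F [ 0.4  0.6 -0.1] w 0.0702 ff 0.0
gripped t 6.41 tcp [ 0.5628 -0.0407  0.0565] F [ 0.4 -1.3  0.3] w 0.0279 ff 30.0
lift t 6.66 tcp [ 0.5627 -0.0407  0.0616] F [-0.8 -0.4 -2.1] w 0.028 ff 30.0
out t 7.19 tcp [ 0.5184 -0.0311  0.0633] F [-0.6 -0.1 -0.8] w 0.0276 ff 30.0
up t 7.78 tcp [ 0.5186 -0.0313  0.1728] F [ 0.3  0.3 -1.2] w 0.028 ff 30.0
```

View pics/w2.png

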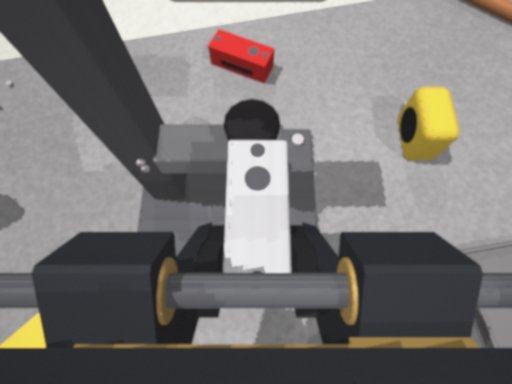

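```bash
python3 - <<'E'
from h import *
Y=[.4438,-.314,-.04]
GO(Y,(-19.5,49,110)); st("above tray")
L(Y,(-19.5,49,38),vel=.12); st("near"); print(L(Y,(-19.5,49,25),vel=.03,uf=3)); st("down")
r.grip(.05); st("open"); L(Y,(-19.5-.574*90,49,28+.819*90),vel=.2); 
c=cam("wrist"); im=eyes.get_image("wrist"); cv2.imwrite("pics/w3.png",im); st()
B=[.456,.291,.215]
GO(B,(-60,0,170)); st("blank look")
c=cam("wrist"); im=eyes.get_image("wrist"); cv2.imwrite("pics/w4.png",im); np.savez("w4.npz",K=c["K"],o=c["o"],A=c["A"].as_quat())
b,s=edgefit([(c,im,BT(30))],B,rng=.015,yr=.1); print(b,s); print("sil",[(np.round(d["bbox"]),d["conf"]) for d in eyes.find_in("blank","wrist")])
v=im.copy()
for sg in BT(30): cv2.polylines(v,[proj(c,T(b,sg)).round().astype(np.int32)],False,(0,255,0),1)
t=eyes.get_image("top"); cv2.imwrite("pics/top1.png",t)
cv2.imwrite("pics/c1.png",np.hstack([cv2.resize(v,(400,300)),cv2.resize(t[205:295,310:430],(400,300),interpolation=cv2.INTER_CUBIC)]))
E
```

```text
above tray t 8.83 tcp [ 0.4253 -0.263   0.1119] F [-0.6  0.2 -1.4] w 0.028 ff 30.0
near t 9.58 tcp [ 0.425  -0.2636  0.041 ] F [-0.3 -0.2 -1.9] w 0.0278 ff 30.0
True
down t 9.97 tcp [ 0.4249 -0.2645  0.0303] F [-0.6 -0.6  3.4] w 0.028 ff 30.0
open t 10.48 tcp [ 0.4245 -0.2644  0.0298] F [-0.2 -0.7 -0.2] w 0.0498 ff 0.0Traceback (most recent call last):
  File "<stdin>", line 5, in <module>
  File "h.py", line 66, in L
    q=tq(p[2]+yaw,np.radians(a),1); return r.line_to(tcp(pp(p,*pt),q),q,vel=vel,until_force=uf)
                                           ~~~~~~~~~^^^^^^^^^^^^^^^^^^^^^^^^^^^^^^^^^^^^^^^^^^^
plant.PlanningError: the arm cannot follow that straight line within its joint ranges
```

Placed and released; only the retreat line was out of reach, so I go straight up instead.

```bash
python3 - <<'E'
from h import *
Y=[.4438,-.314,-.04]
L(Y,(-19.5,49,110),vel=.15); st("up")
B=[.456,.291,.215]
GO(B,(-40,0,170)); st("blank look")
c=cam("wrist"); im=eyes.get_image("wrist"); cv2.imwrite("pics/w4.png",im); np.savez("w4.npz",K=c["K"],o=c["o"],A=c["A"].as_quat())
b,s=edgefit([(c,im,BT(30))],B,rng=.015,yr=.1); print(b,s); print("sil",[(np.round(d["bbox"]),d["conf"]) for d in eyes.find_in("blank","wrist")])
v=im.copy()
for sg in BT(30): cv2.polylines(v,[proj(c,T(b,sg)).round().astype(np.int32)],False,(0,255,0),1)
t=eyes.get_image("top"); cv2.imwrite("pics/top1.png",t)
cv2.imwrite("pics/c1.png",np.hstack([cv2.resize(v,(400,300)),cv2.resize(t[205:295,310:430],(400,300),interpolation=cv2.INTER_CUBIC)]))
E
```

```text
up t 11.18 tcp [ 0.4246 -0.2643  0.1122] F [-0.5  0.8  0. ] w 0.0498 ff 0.0
blank look t 13.17 tcp [0.4158 0.2811 0.1723] F [ 0.2  0.2 -0.2] w 0.05 ff 0.0
[0.46110669 0.29318604 0.20928197] -329.18103
sil [(array([241., 201., 273., 271.]), 0.91)]
```

View pics/c1.png

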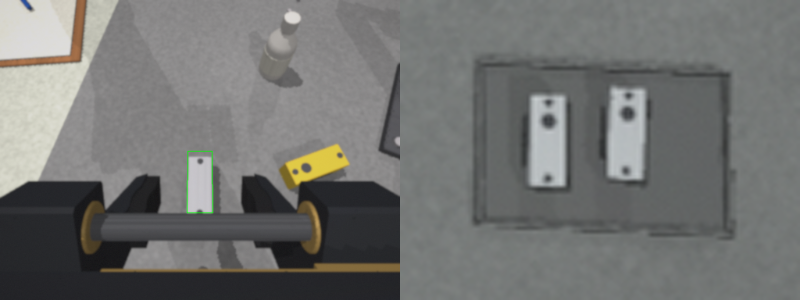

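```bash
python3 - <<'E'
from h import *
w=np.load("w4.npz"); c=dict(K=w["K"],o=w["o"],A=R.from_quat(w["A"])); im=cv2.imread("pics/w4.png")
S=BT(30); S=[seg((-10,-14,30),(35,-14,30)),seg((-10,14,30),(35,14,30)),S[3]]
b,s=edgefit([(c,im,S)],[.456,.291,.215],rng=.008); print(b,s)
tp=(cam("top"),cv2.imread("pics/top1.png"),BT(30)); print(edgefit([tp],b)); b2,_=edgefit([(c,im,S),tp],b,rng=.006); print(b2)
np.save("blank.npy",b)
E
```

```text
[0.45485382 0.29164982 0.21600062] -334.41983
(array([0.45661022, 0.28899422, 0.30768524]), np.float32(-311.45306))
[0.45505393 0.29108922 0.23770785]
```

```bash
python3 - <<'E'
from h import *
b=np.load("blank.npy")
r.grip(.06); L(b,(-18,0,80),vel=.2); L(b,(-18,0,24),vel=.1); st("at blank")
r.grip(.02,30); st("grip"); L(b,(-18,0,32),vel=.08); L(b,(-18,0,150),vel=.25); st("up")
GO(PR,(-76,0,150)); st("front"); 
c=cam("wrist"); im=eyes.get_image("wrist"); cv2.imwrite("pics/w5.png",im)
L(PR,(-76,0,61),vel=.2); L(PR,(-30,0,59),vel=.1); st("in")
print(L(PR,(-30,0,50),vel=.02,uf=2.5)); st("down")
E
```

```text
at blank t 14.99 tcp [0.4357 0.2875 0.0272] F [ 0.3 -0.5  0.1] w 0.0603 ff 0.0
grip t 15.57 tcp [0.4357 0.2874 0.0267] F [-1.1 -0.7  3. ] w 0.028 ff 29.9
up t 16.45 tcp [0.4355 0.2876 0.152 ] F [-0.5 -0.5 -0.8] w 0.0277 ff 29.9
front t 17.69 tcp [ 0.5185 -0.0268  0.1518] F [ 0.3 -0.  -1.7] w 0.0275 ff 29.9
in t 18.94 tcp [ 0.563  -0.0377  0.0623] F [-0.7 -0.  -1.6] w 0.0279 ff 29.9
True
down t 19.27 tcp [ 0.5629 -0.0376  0.0566] F [-0.3  0.1  3.6] w 0.0277 ff 29.9
```

```bash
python3 - <<'E'
from h import *
o=r.observe(); z=(o["eef_pos"][2]-.003*.819)*1e3+.2; print(z)
L(PR,(-30,0,z),vel=.01); st("eased")
print(L(PR,(-8,0,z),vel=.02,uf=4)); st("slid")
o=r.observe(); q=o["tcp_rot"]; G=o["eef_pos"]+.003*R.from_quat(q).as_matrix()[:,2]
print("G in press",R.from_euler("z",-PR[2]).apply(G-[PR[0],PR[1],0])*1e3)
c=cam("wrist"); im=eyes.get_image("wrist"); cv2.imwrite("pics/w6.png",im); np.savez("w6.npz",K=c["K"],o=c["o"],A=c["A"].as_quat())
s=eyes.get_image("scene"); cv2.imwrite("pics/s6.png",s)
cv2.imwrite("pics/c6.png",np.hstack([cv2.resize(im[60:270,150:370],(400,382),interpolation=cv2.INTER_CUBIC),cv2.resize(s[170:260,200:294],(400,382),interpolation=cv2.INTER_CUBIC)]))
E
```

```text
54.32726048283289
eased t 19.52 tcp [ 0.5631 -0.0377  0.0566] F [-1.4  1.1  1.2] w 0.0278 ff 29.9
True
slid t 20.22 tcp [ 0.5755 -0.0404  0.0566] F [-2.3  0.5  4.4] w 0.028 ff 29.9
G in press [-1.76699018e+01  9.25310269e-03  5.41410090e+01]
```

View pics/c6.png

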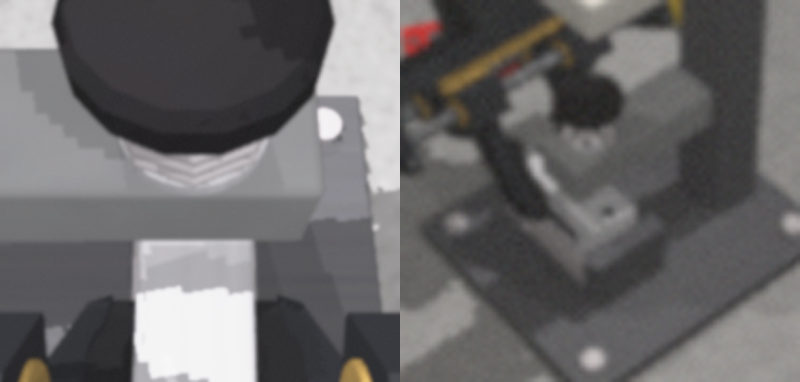

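```bash
python3 - <<'E'
from h import *
def gp():
    o=r.observe(); G=o["eef_pos"]+.003*R.from_quat(o["tcp_rot"]).as_matrix()[:,2]
    print("G",(R.from_euler("z",-PR[2]).apply(G-[PR[0],PR[1],0])*1e3).round(2), "F press",R.from_euler("z",-PR[2]).apply(o["ft_force"]).round(1))
L(PR,(-17.7,0,54.6),vel=.01); gp()
print(L(PR,(-12,0,54.6),vel=.015,uf=5)); gp()
r.hold(.2); gp()
E
```

```text
G [-1.787e+01  1.000e-02  5.421e+01] F press [-0.1 -0.6 -0.8]
True
G [-17.61   0.    54.18] F press [-0.8  0.3  4.7]
G [-17.64  -0.    54.16] F press [-1.7 -0.3  5.7]
```

```bash
python3 - <<'E'
from h import *
def gp(m=""):
    o=r.observe(); G=o["eef_pos"]+.003*R.from_quat(o["tcp_rot"]).as_matrix()[:,2]
    print(m,"G",(R.from_euler("z",-PR[2]).apply(G-[PR[0],PR[1],0])*1e3).round(2), "F press",R.from_euler("z",-PR[2]).apply(o["ft_force"]).round(1))
L(PR,(-18.5,0,55.2),vel=.01); gp("raised")
print(L(PR,(-13,0,55.2),vel=.012,uf=4)); gp("slid")
r.hold(.15); gp()
E
```

```text
raised G [-1.891e+01  1.000e-02  5.472e+01] F press [-0.1 -0.7 -2.6]
True
slid G [-17.87  -0.07  54.24] F press [0.6 0.  1.1]
 G [-17.89  -0.08  54.17] F press [-0.6 -1.4  1.2]
```

```bash
python3 - <<'E'
from h import *
print(L(PR,(-16,0,54.3),vel=.015,uf=4)); st()
r.grip(.045); st("open"); L(PR,(-17.8-.574*70,0,54.5+.819*70),vel=.12); st("out")
L(PR,(-60,0,190),vel=.25); st()
c=cam("wrist"); im=eyes.get_image("wrist"); cv2.imwrite("pics/w7.png",im); np.savez("w7.npz",K=c["K"],o=c["o"],A=c["A"].as_quat())
e=[seg((-35,-14,60),(-5,-14,60)),seg((-35,14,60),(-5,14,60)),seg((-35,-14,60),(-35,14,60))]
pr,_=edgefit([(c,im,[seg((-20,-60,12),(85,-60,12)),seg((2,-10,107),(2,62,107)),seg((2,0,83),(2,62,83))])],PR,rng=.006); b,_=edgefit([(c,im,e)],PR,rng=.008)
print(pr,b,"block in press frame mm",R.from_euler("z",-pr[2]).apply([*(b-pr)[:2],0])*1e3,b[2]-pr[2])
v=cv2.resize(im,None,fx=3,fy=3,interpolation=cv2.INTER_CUBIC)
for s in e+[seg((-39,-18,30),(-39,18,30)),seg((-39,-18,30),(0,-18,30)),seg((-39,18,30),(0,18,30))]: cv2.polylines(v,[(proj(c,T(pr,s))*3+1).round().astype(np.int32)],False,(0,255,0),1)
cv2.imwrite("pics/c7.png",v[350:850,470:1070])
E
```

```text
True
 t 21.98 tcp [ 0.5756 -0.0405  0.0566] F [-1.9  0.2  3.4] w 0.0278 ff 29.9
open t 22.43 tcp [ 0.5753 -0.0404  0.0562] F [-1.  -0.  -0.6] w 0.0449 ff 0.0
out t 23.18 tcp [ 0.5367 -0.0319  0.1142] F [-0.1  0.9  0.6] w 0.0449 ff 0.0
 t 23.64 tcp [ 0.5348 -0.0315  0.1929] F [ 0.  -0.5  0. ] w 0.0449 ff 0.0
[ 0.59511293 -0.04288209 -0.2132325 ] [ 0.58795094 -0.04042643 -0.21178488] block in press frame mm [-7.51945099  0.8844236   0.        ] 0.0014476244550281625
```

View pics/c7.png

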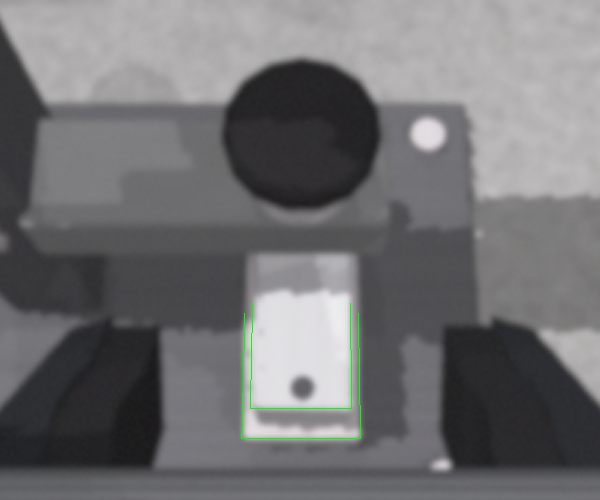

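```bash
cat > g.py <<'E'
from h import *
def gp(m=""):
    o=r.observe(); G=o["eef_pos"]+.003*R.from_quat(o["tcp_rot"]).as_matrix()[:,2]
    print(m,round(o["time"],2),"G",(R.from_euler("z",-PR[2]).apply(G-[PR[0],PR[1],0])*1e3).round(2), "F press",R.from_euler("z",-PR[2]).apply(o["ft_force"]).round(1))
E
python3 - <<'E'
from g import *
for pt,a in [((-25,0,185),45),((-25,0,180),42),((0,0,166),45),((0,0,166),42),((0,0,140),45)]:
    q=tq(PR[2],np.radians(a),1); j=r.ik(tcp(pp(PR,*pt),q),q); print(pt,a,None if j is None else j.round(2))
r.grip(0.0,20)
L(PR,(-25,0,185),a=45,vel=.1); gp("a")
L(PR,(0,0,167),a=45,vel=.1); gp("b")
print(L(PR,(0,0,150),a=45,vel=.025,uf=2)); gp("touch")
E
```

```text
(-25, 0, 185) 45 [-0.16  0.79  0.03  2.48  2.85  0.91  1.49]
(-25, 0, 180) 42 [-0.15  0.77  0.03  2.45  2.85  0.8   1.51]
(0, 0, 166) 45 [-0.14  0.83  0.03  2.42  2.86  0.89  1.5 ]
(0, 0, 166) 42 [-0.13  0.8   0.04  2.38  2.86  0.77  1.52]
(0, 0, 140) 45 [-0.13  0.9   0.01  2.42  2.87  0.96  1.49]
a 24.95 G [-2.5470e+01 -1.1000e-01  1.8456e+02] F press [ 0.4  0.5 -0.4]
b 25.41 G [-1.4000e-01 -1.7000e-01  1.6724e+02] F press [-0.8 -1.1 -0.4]
True
touch 25.9 G [-1.0000e-02  9.0000e-02  1.5579e+02] F press [-0.7  0.1  3.6]
```

```bash
python3 - <<'E'
from g import *
print(L(PR,(0,0,138),a=45,vel=.03,uf=14)); gp("bottom")
for i in range(3): r.hold(.1); gp()
E
```

```text
True
bottom 26.4 G [1.900e-01 6.000e-02 1.434e+02] F press [-3.2 -0.3  7.9]
 26.5 G [2.0000e-01 8.0000e-02 1.4347e+02] F press [-3.2  0.7  8.2]
 26.6 G [2.0000e-01 6.0000e-02 1.4349e+02] F press [-4.3 -0.5  7.7]
 26.7 G [1.9000e-01 7.0000e-02 1.4351e+02] F press [-4.  -0.2  8.3]
```

```bash
python3 - <<'E'
from g import *
print(L(PR,(0,0,138),a=45,vel=.012,uf=16)); gp("bottom")
for i in range(3): r.hold(.1); gp()
E
```

```text
True
bottom 26.99 G [1.4000e-01 6.0000e-02 1.4338e+02] F press [-4.   0.4  8.8]
 27.09 G [1.6000e-01 6.0000e-02 1.4344e+02] F press [-4.9  0.3  8.7]
 27.19 G [1.4000e-01 3.0000e-02 1.4343e+02] F press [-3.6 -0.6  8.6]
 27.29 G [1.4000e-01 5.0000e-02 1.4343e+02] F press [-4.3  0.3  9.3]
```

```bash
python3 - <<'E'
from g import *
z=143.2
while z>139.5:
    L(PR,(0.1,0,z),a=45,vel=.01,uf=30); r.hold(.1); gp(f"{z:.1f}")
    if r.observe()["ft_force"][2]>18: break
    z-=.4
E
```

```text
143.2 27.64 G [2.1000e-01 6.0000e-02 1.4394e+02] F press [-4.1  0.8  8.2]
142.8 27.99 G [2.1000e-01 7.0000e-02 1.4354e+02] F press [-4.2  0.5  8.8]
142.4 28.34 G [2.3000e-01 8.0000e-02 1.4336e+02] F press [-4.5  0.4  9.4]
142.0 28.69 G [2.5000e-01 6.0000e-02 1.4327e+02] F press [-4.4  1.4 12.1]
141.6 29.04 G [2.7000e-01 2.0000e-02 1.4319e+02] F press [-6.8  0.7 14.8]
141.2 29.39 G [3.0000e-01 4.0000e-02 1.4311e+02] F press [-7.6  0.5 15.7]
140.8 29.74 G [2.9000e-01 3.0000e-02 1.4302e+02] F press [-8.6  0.9 19.3]
```

```bash
python3 - <<'E'
from g import *
z=140.4
while z>136:
    L(PR,(0.1,0,z),a=45,vel=.015,uf=30); r.hold(.1); gp(f"{z:.1f}")
    if r.observe()["ft_force"][2]>33: break
    z-=.6
s=eyes.get_image("scene"); w=eyes.get_image("wrist"); cv2.imwrite("pics/s8.png",s); cv2.imwrite("pics/w8.png",w)
cv2.imwrite("pics/c8.png",np.hstack([cv2.resize(s[170:250,205:295],(450,400),interpolation=cv2.INTER_CUBIC),cv2.resize(w,(350,262)).copy() if 0 else cv2.resize(w,(350,400))]))
E
```

```text
140.4 30.09 G [3.3000e-01 5.0000e-02 1.4296e+02] F press [-10.1   0.8  22.5]
139.8 30.44 G [3.3000e-01 4.0000e-02 1.4282e+02] F press [-11.1   0.9  24.6]
139.2 30.79 G [3.6000e-01 3.0000e-02 1.4275e+02] F press [-12.8   0.8  27.1]
138.6 31.14 G [3.7000e-01 2.0000e-02 1.4264e+02] F press [-14.1   0.5  31.7]
138.0 31.49 G [4.0000e-01 3.0000e-02 1.4254e+02] F press [-17.1   1.1  35. ]
```

View pics/c8.png

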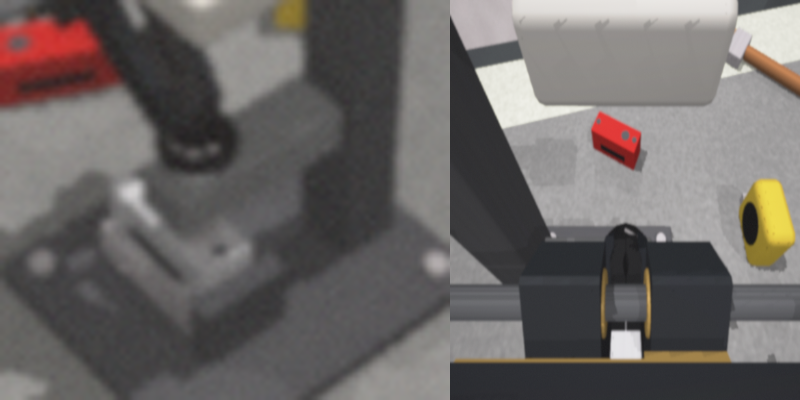

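```bash
python3 - <<'E'
from g import *
for z in (137.2,136.4): L(PR,(0.1,0,z),a=45,vel=.015,uf=30); r.hold(.1); gp(f"{z:.1f}")
r.hold(1.3); gp("held")
for z in (140,142,144,148,152,153,154,155,155.5,156,156.5,157,157.5,158): L(PR,(0.1,0,z),a=45,vel=.03); r.hold(.06); gp(f"{z:.1f}")
E
```

```text
137.2 31.94 G [3.900e-01 1.000e-02 1.424e+02] F press [-19.5   1.3  40.2]
136.4 32.29 G [4.1000e-01 2.0000e-02 1.4229e+02] F press [-21.4   1.8  44.2]
held 33.59 G [ 4.400e-01 -1.000e-02  1.423e+02] F press [-22.1   0.9  44. ]
140.0 33.92 G [3.2000e-01 4.0000e-02 1.4286e+02] F press [-10.7   0.2  24.2]
142.0 34.23 G [2.7000e-01 7.0000e-02 1.4329e+02] F press [-5.3  1.1 12.2]
144.0 34.53 G [2.200e-01 7.000e-02 1.448e+02] F press [-4.2 -0.9  9. ]
148.0 34.88 G [1.7000e-01 7.0000e-02 1.4853e+02] F press [-2.  -0.2  6.7]
152.0 35.22 G [1.5000e-01 6.0000e-02 1.5223e+02] F press [-2.7  0.7  5.2]
153.0 35.52 G [2.7000e-01 4.0000e-02 1.5306e+02] F press [-0.7  0.3  4.7]
154.0 35.83 G [ 2.9000e-01 -2.0000e-02  1.5407e+02] F press [-0.2  0.7  2.9]
155.0 36.14 G [ 2.3000e-01 -3.0000e-02  1.5507e+02] F press [-0.7 -0.4  3.9]
155.5 36.45 G [2.2000e-01 1.0000e-02 1.5556e+02] F press [0.4 0.7 3.6]
156.0 36.76 G [ 1.7000e-01 -1.0000e-02  1.5604e+02] F press [0.8 0.2 2.5]
156.5 37.07 G [ 1.200e-01 -2.000e-02  1.565e+02] F press [ 1.4 -0.3  2.9]
157.0 37.38 G [ 1.3000e-01 -2.0000e-02  1.5702e+02] F press [0.1 0.1 2.4]
157.5 37.68 G [ 6.0000e-02 -2.0000e-02  1.5749e+02] F press [ 0.5 -0.4  1.9]
158.0 37.99 G [-1.300e-01  3.000e-02  1.578e+02] F press [-0.1  0.2  0.9]
```

```bash
python3 - <<'E'
from g import *
L(PR,(0,0,166),a=45,vel=.08); gp(); L(PR,(-25,0,185),a=45,vel=.12); L(PR,(-60,0,190),a=35,vel=.12); r.grip(.045); gp("away")
c=cam("wrist"); im=eyes.get_image("wrist"); cv2.imwrite("pics/w9.png",im)
old=cv2.imread("pics/w7.png"); t=eyes.get_image("top"); cv2.imwrite("pics/top9.png",t)
f=lambda x: cv2.resize(x[110:280,150:360],(400,324),interpolation=cv2.INTER_CUBIC)
cv2.imwrite("pics/c9.png",np.vstack([np.hstack([f(old),f(im)]),np.hstack([cv2.resize(t[100:290,110:420],(400,245)),np.zeros((245,400,3),np.uint8)])]))
E
```

```text
38.24 G [ -0.25  -0.   166.17] F press [-0.4 -0.3  0. ]
away 39.88 G [-5.9980e+01  1.0000e-02  1.9004e+02] F press [-0.2  0.1  0.2]
```

View pics/c9.png

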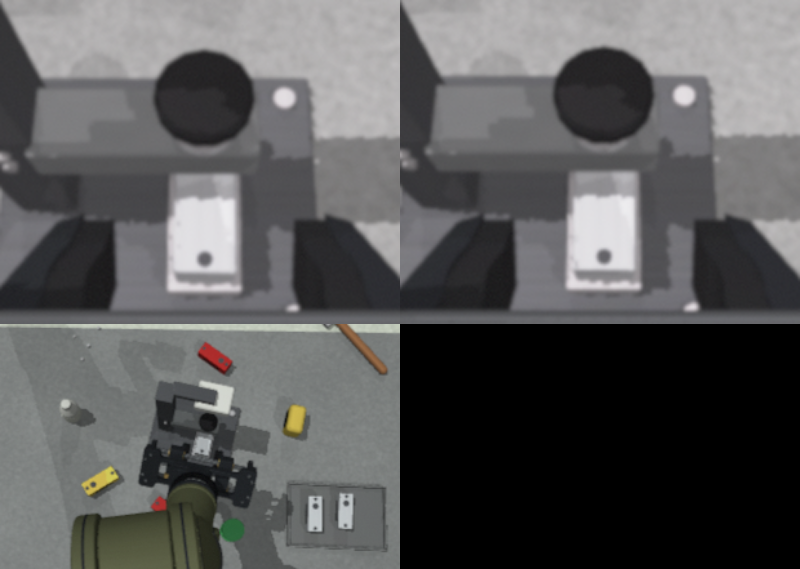

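The head is back up, the blank is still centred against the stop, both housings lie in the tray, and the other objects haven't moved.

```bash
python3 -c "
from h import *
st(); print(r.close_job())"
```

```text
t 39.98 tcp [ 0.5341 -0.0315  0.1925] F [-0.2 -0.2  0.2] w 0.0447 ff 0.0
the job is handed in; nothing more can be done
None
```

I handed the job in at 40.0 s: the finished housing is flat in the tray's free part, the blank is centred against the back stop, and the plunger was pressed to its stop, held over a second and released fully up.

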